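Clamp the cast-glass block crown up and torque it down

ROBOT

A 7-joint arm with a two-finger parallel gripper is mounted at the origin on the work surface. World frame = base frame: x ahead of the robot, y to its left, z up, the work surface at z = 0. Lengths are in m, angles in rad, forces in N, time in s.
With the tool pointing down it reaches from about 0.425 to 0.925 m from the base axis. Payload 6.8 kg.
Tool frame: the origin (TCP) lies at the very end of the fingers, on their centre line; the grasp point (between the pads) lies 19 mm behind it; z points along the fingers, y is the line along which they close (so a half turn about z gives the same grasp; the last joint's range is limited). The gripper opens to 85 mm and grips with 20 to 120 N. Pads are 22 mm wide; open, the fingers measure 114 mm over their backs; the gripper's body (76 mm by 85 mm) begins 54 mm behind the grasp point. The pads swing forward as they close: fully open they stand 13 mm farther back than shut.
Start: joints at [1.029, 0.477, 0.022, 1.555, -0.011, 1.109, -0.083], TCP at [0.284, -0.612, 0.231] pointing down, gripper open.
Joint ranges: [-2.96, 2.96], [-0.34, 2.1], [-1.41, 1.46], [0.24, 2.44], [-1.37, 4.51], [0.17, 1.92], [-2.96, 2.96]. Speed limits (rad/s): [2.39, 2.39, 3.14, 3.14, 3.14, 3.14, 3.14].

INTERFACE

Orientations are given as a rotation vector (axis times angle).
In Python, from bench import monitor, optics, r gives the robot as it stands.
- The arm moves only by the shell command python3 -m crank 'ROWS' [OPENING] [FORCE]. ROWS is JSON, a list of rows, each a list of 2 entries, a list of its own where there are three numbers: the shift along the tool's x, y, z in cm, then the turn, a rotation vector about the tool's x, y, z in rad. A call has 1 to 5 rows; each row shifts and turns the commanded pose from where the row before left it, along the tool's axes as they then stand; what a row does not reach is not made up. A row lasts 1/10 s, in which the tool goes at most 50 mm and 8.59 degrees, less where a joint would pass 70% of its speed; a pose out of reach is approached as far as the arm can. A call is refused whole if a number of a shift passes 5 or a number of a turn 0.15, either way. A call with a gripper value outside its range is refused whole. OPENING is the finger opening in cm, from 0 to 8.54, set as the call begins (- or left out, the last holds). The fingers move at their own pace and stop on an object; FORCE is the grip in N (left out, the last holds). Time passes only in rows, so rows that do not move let the fingers close. It gives the time, the measured TCP pose, the force, the opening and the grip force at its end, in the units of the state.
- monitor.get_obs(): the state, without advancing time (a new reading comes with each control period).
- optics.grab_frame(name): name is "side" or "top" or "wrist"; returns (picture, depth): 420x560x3 uint8, red, green, blue; 420x560 float32, m along the optical axis (not along the pixel's ray), 0 where there is no reading.
- optics.camera_model(name): a dict with "vertical_fov" (degrees; the focal length in pixels is half the picture's height over the tangent of half this angle, whatever the lens; pixels are square), "cx", "cy" (the principal point, pixels), "R" (3x3) and "t" (3): a world point X has camera coordinates R X + t; the wrist camera has in their place "hand_eye" (4x4, takes a point from camera to tool coordinates, whose origin is the TCP and whose axes are the flange's). Camera axes: x right, y down, z forward; pixel columns grow to the right and rows downward; lengths in m; the calibration is good to about 2 mm. A picture is of the moment at which its call begins: read the wrist's pose just before it. camera_model takes no time and is no camera call.
- r.hand_in(): hands the job in; it is judged then, once.
The state is a dict: "clock": time; "joints": joint angles; "qvel": joint speeds; "tau": joint torques, N m; "tcp_pos": TCP position; "orientation": TCP orientation; "contact_force": force on the tool from outside, world axes, zero at the start; "moment": the same for the moment, N m; "grip_width": finger opening in m; "gripper_force": force on a finger pad.
Only numpy, scipy, OpenCV 4.12 (cv2) and the standard library are available. Lean on these libraries where they do the work, as an engineer would, in place of code of your own. Each camera call takes 0.05 s, during which the arm holds its last target. There are 200 camera calls.

TASK

The blue cast-glass block lies wrong way up on its cork riser, with the red dot of its flat back showing. Turn it over, lay it flat and square on the bed of the bench clamp with the red dot underneath, let go, then swing the red click wrench clockwise (seen from above) until the clamp grips the glass and the wrench's hinge breaks over; stop soon after it gives, well before the handle is bent to its end stop, let go, and leave the other things on the bench where they are.

Things in the scene. Friction and masses are not known exactly. Their poses are not given: they have to be found in the camera images.
- glass_center (a point): Centre of the 50 x 50 x 20 mm slab of the blue cast-glass block (0.14 kg). One face is flat with an 18 mm red dot (the back, 10 mm from this point); the other bears a lighter blue stepped crown 5 mm high (34 x 34 mm at its top, 15 mm from this point). x, y run square to the 50 mm sides, which can be gripped; z points out through the crown, so z points down at the start.
- riser_top (a point): Centre of the cork top of a fixed wooden riser: a post 34 x 34 mm, 40 mm above the bench, on a foot 90 x 90 x 6 mm. x, y along its sides, z up. The glass lies crown down on it at the start, overhanging all round, turned up to 0.2 rad; it can also be stood on one of its sides on it.
- bed (a point): Top of the aluminium bed of the bench clamp, 45 mm above the bench; the glass's centre is over this point once clamped. x across the clamp, y along the jaw line, z up. The bed is 34 mm wide in x and runs from y = -36 to +20 mm. The fixed steel stop's face is at y = +25 mm; the stop is 34 mm wide in x, 14 mm thick, 15 mm higher than the bed.
- jaw_face (a point): Middle of the brass jaw's face that meets the glass; same axes as the clamp. At wrench joint 0 it stands at y = -40 mm from bed; it moves towards the stop, along the clamp's +y, 25 mm per radian of the wrench, and pushes the glass along to the stop.
- cam_axis (a point): The vertical axis that the wrench turns about, at the height of the wrench's centre line (80 mm above the bench). Same axes as the clamp.
- handle_grip (a point): Middle of the red round handle of the click wrench on its centre line, 80 mm above the bench, 115 mm from the break-over hinge (165 mm from cam_axis when straight). 23 mm in diameter, it runs from 47 mm inboard to 48 mm outboard of this point; x points along it away from the hinge, z up. It can be pushed sideways with shut fingers.
- wrench (a joint): Turn of the wrench head, rad, 0 (open) to 0.96, growing clockwise seen from above; starts between 0 and 0.2. Needs about 0.25 N m (1.5 N at the handle) until the jaw holds the glass against the stop, near 0.6 rad; stays where it is left.
- handle (a joint): Bend of the wrench's break-over hinge, rad: 0 = straight, growing as the handle is pushed on clockwise, end stop at 0.55. The hinge lies 50 mm out from cam_axis, and gives at 0.5 N m (about 4.5 N on the middle of the handle); the force then stays about the same and the hinge stays bent as left.
- jaw: The moving brass jaw as a body (origin at the foot of its face, bed height): 34 mm wide, 10 mm thick, 15 mm higher than the bed.
- clamp: The fixed clamp, origin on the bench 45 mm under bed, same axes. Grey base 100 mm in x, from y = -146 to +60 mm, 12 mm thick. Blue cam housing 60 x 60 mm centred at y = -105 mm, 58 mm tall, carries the wrench.
- glass: The glass as a body (origin in the middle of the flat back, 10 mm from glass_center; same axes).
- flux_jar: Bystander: round jar, 52 mm in diameter, 65 mm tall, upright; origin at its foot.
- patina_bottle: Bystander: round bottle with a red cap, 48 mm in diameter, 130 mm tall, upright; origin at its foot.
- solder_spool: Bystander: aluminium spool, 52 mm in diameter, 36 mm tall, upright; origin at its foot.
- offcut_tray: Bystander: white tray 85 x 110 x 24 mm with two glass offcuts lying in it, under or near the swing of the wrench; origin under its centre.
- flux_brush: Bystander: small brush lying on the bench, under 30 mm tall.
- weight: Bystander: steel block 50 x 35 x 30 mm; origin under its centre.
Mind the look-alikes: they are no part of the job. There is more than one size of the glass; the job needs the largest.

How it is judged:
On the way, in this order (a step that is already met when the one before it is completed fails the run):
1. the glass lies crown up on the clamp's bed between stop and jaw, let go, and the wrench is still straight (angle between glass_center's own z axis and vertical below 0.12 rad and horizontal distance between glass_center and bed below 0.022 m and z of glass_center in the frame of bed between 0.006 and 0.014 m and contact force between the fingers and glass below 0.2 N and value of joint handle below 0.06 rad), for 0.2 s.
2. with the glass gripped between jaw and stop, the wrench breaks over (value of joint handle above 0.1 rad and contact force between jaw and glass above 2 N and angle between glass_center's own z axis and vertical below 0.1 rad and horizontal distance between glass_center and bed below 0.01 m), for 0.1 s.
At the end, for the whole second after the job is handed in: The glass lies still and flat on the clamp's bed, crown up (within 0.1 rad) and square to the jaw (within 0.1 rad), its centre within 10 mm of its clamped place, held by the jaw with more than 1 N; the wrench's hinge is bent between 0.1 and 0.48 rad (value of joint handle between 0.1 and 0.48 rad and contact force between jaw and glass above 1 N and angle between glass_center's own z axis and vertical below 0.1 rad and horizontal distance between glass_center and bed below 0.01 m and z of glass_center in the frame of bed between 0.006 and 0.014 m and (angle between the x axis of glass_center and the x axis of bed, either way round below 0.1 rad or angle between the y axis of glass_center and the x axis of bed, either way round below 0.1 rad) and linear speed of glass below 0.02 m/s); the robot touches nothing.
It fails at once if the handle driven on past the break-over to its end stop (bent more than 0.5 rad) (value of joint handle above 0.5 rad).
It fails at once if a bystander shifted by more than 25 mm or knocked over (distance of any of flux_jar, patina_bottle, solder_spool, offcut_tray, flux_brush, weight from where it was at the start of the episode above 0.025 m or angle between any of flux_jar, patina_bottle, solder_spool's own z axis and vertical above 0.5 rad).
It also fails if it takes over 61 s, if anything falls off the work surface, if the arm or the gripper's body presses on something with over 40 N, if the wrist force passes 120 N, or if a joint passes its speed limit or range.

## Working session

There is one attempt and no reset: what is moved stays moved. The work goes in short steps, Python scripts to look and compute and a shell command to move; the robot and the scene stay as the last step left them, time stands still between calls to the robot, and variables do not carry over. Pictures are saved under pics/ and viewed, at most 10 in all, crops included, and the job is handed in when it is done.

```bash
ls; mkdir -p pics
cat > h.py <<'E'
import numpy as np,cv2
from scipy.spatial.transform import Rotation as Ro
from bench import monitor,optics,r
def K(n):
    m=optics.camera_model(n);f=210/np.tan(np.radians(m["vertical_fov"])/2);return f,m
def grab(n,save):
    o=monitor.get_obs();p,d=optics.grab_frame(n)
    cv2.imwrite(f'pics/{save}.png',p[:,:,::-1]);np.savez(f'pics/{save}.npz',d=d,pos=o["tcp_pos"],ori=o["orientation"],p=p);return p,d
def pts(n,save):
    z=np.load(f'pics/{save}.npz');d=z['d'];f,m=K(n)
    v,u=np.mgrid[:420,:560];c=np.stack([(u-m['cx'])*d/f,(v-m['cy'])*d/f,d],-1)
    if n=='wrist':
        H=np.array(m['hand_eye']);c=c@H[:3,:3].T+H[:3,3];R=Ro.from_rotvec(z['ori']).as_matrix();return c@R.T+z['pos']
    return (c-np.array(m['t']))@np.array(m['R'])
E
python3 - <<'E'
from h import *
print(monitor.get_obs())
grab('top','top1');grab('side','side1')
for n in('top','side','wrist'):print(n,optics.camera_model(n))
E
```

```text
pics
{'clock': 0.0, 'joints': array([ 1.02888915,  0.47778191,  0.02234095,  1.55646026, -0.01151019,
        1.10931162, -0.08312542]), 'qvel': array([-0.0013855 , -0.00058071,  0.00064127,  0.00074406,  0.00055548,
       -0.00124239, -0.0004559 ]), 'tau': array([ 6.65163716e-04, -5.96447539e+01,  1.60798028e+00, -2.81196767e+01,
        1.23563441e-02,  9.27410438e-03, -2.57534555e-05]), 'tcp_pos': array([ 0.28345697, -0.6119368 ,  0.23033422]), 'orientation': array([-3.06626642e+00, -6.75699064e-01,  8.13298561e-04]), 'contact_force': array([ 0.29076761,  0.17017732, -0.21869746]), 'moment': array([-0.01836178, -0.03937691, -0.06049558]), 'gripper_force': 0.0, 'grip_width': 0.08548266661594064}
top {'vertical_fov': 50.25275314385219, 'cx': 283.18842930970436, 'cy': 208.13947087492406, 'R': array([[-1.62960649e-02, -9.99867163e-01, -3.06355089e-04],
       [-9.87008177e-01,  1.61354659e-02, -1.59857769e-01],
       [ 1.59841477e-01, -2.30267759e-03, -9.87140010e-01]]), 't': array([0.03904405, 0.562121  , 1.10604832])}
side {'vertical_fov': 44.51331934768158, 'cx': 284.88863005073483, 'cy': 213.4871505414661, 'R': array([[-0.78103501, -0.62430095,  0.01525261],
       [-0.47179374,  0.57388617, -0.66937682],
       [ 0.40913932, -0.53000281, -0.74276647]]), 't': array([0.46376457, 0.28679653, 0.93966879])}
wrist {'vertical_fov': 69.88400641868029, 'cx': 279.2789939625843, 'cy': 210.8317066038738, 'hand_eye': array([[-2.39564455e-06, -9.54886618e-01, -2.96970617e-01,
         7.55953789e-02],
       [ 9.99998740e-01,  4.69196926e-04, -1.51673426e-03,
         6.84774985e-04],
       [ 1.58764694e-03, -2.96970246e-01,  9.54885413e-01,
        -1.42926832e-01],
       [ 0.00000000e+00,  0.00000000e+00,  0.00000000e+00,
         1.00000000e+00]])}
```

View pics/top1.png

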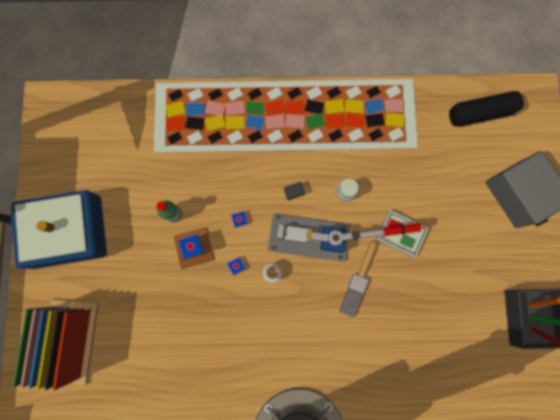

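View pics/side1.png

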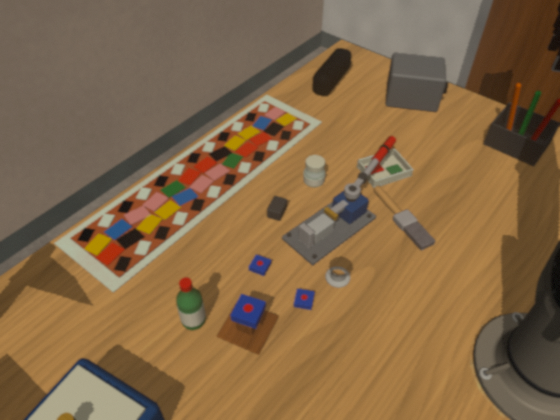

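The top view shows the glass on its riser at (190,246), the clamp along (270–352, 240) with its stop at left and its cam at (336,237), and the red handle at (403,229) over the tray. Small glass decoys sit at (240,218) and (237,266), the spool at (272,272), the jar at (347,188), the weight at (293,190), the bottle at (168,210) and the brush at (358,285).

Run:
```python
from h import *
P=pts('top','top1');im=np.load('pics/top1.npz')['p']
for n,(u,v) in dict(dot=(190,246),bed=(298,235),stop=(281,231),jaw=(315,235),cam=(336,237),handle=(403,229),htip=(419,227),hin=(388,231),jar=(347,188),weight=(293,190),spool=(272,272),bottle=(161,206),tray=(403,238),brush=(355,290),c1=(275,216),c2=(270,250),c3=(347,259),c4=(353,225)).items():
    q=P[v-1:v+2,u-1:u+2].reshape(-1,3);print(n,np.round(np.median(q,0),4))
h=cv2.cvtColor(im,cv2.COLOR_RGB2HSV)
# glass top by height
Z=P[...,2];m=((Z>.055)&(Z<.08)).astype(np.uint8);m[:,:172]=0;m[:,215:]=0;m[:225]=0
q=P[m>0][:,:2].astype(np.float32)
print(len(q),cv2.minAreaRect(q),q.mean(0),np.median(Z[m>0]))
c=cv2.resize(im[165:325,150:440],None,fx=2.7,fy=2.7,interpolation=cv2.INTER_CUBIC);cv2.imwrite('pics/crop1.png',c[:,:,::-1])
```

```text
dot [0.4678 0.2639 0.0644]
bed [ 0.4929 -0.0067  0.043 ]
stop [0.5023 0.0364 0.0588]
jaw [ 0.4909 -0.0491  0.0573]
cam [ 0.4817 -0.0982  0.0886]
handle [ 0.4988 -0.2616  0.0913]
htip [ 0.5032 -0.3025  0.0896]
hin [ 0.4944 -0.226   0.0888]
jar [ 0.6088 -0.1337  0.0626]
weight [0.6135 0.0033 0.028 ]
spool [ 4.014e-01  6.170e-02 -4.000e-04]
bottle [0.5592 0.3214 0.1273]
tray [ 0.484  -0.2834  0.0094]
brush [ 0.352  -0.1507  0.0164]
c1 [0.5472 0.0517 0.0111]
c2 [0.4582 0.066  0.0103]
c3 [ 4.321e-01 -1.356e-01 -4.000e-04]
c4 [ 0.5217 -0.1551 -0.001 ]
416 ((0.466728538274765, 0.26376479864120483), (0.05037238821387291, 0.05191205441951752), 17.90638542175293) [0.46637666 0.26312932] 0.06377114550047504
```

View pics/crop1.png

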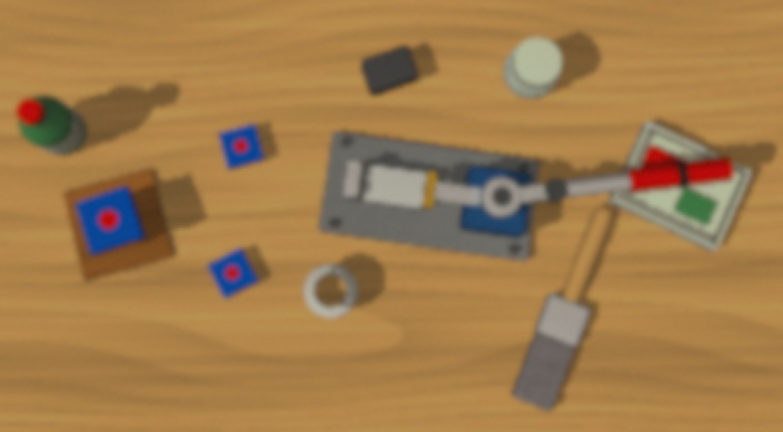

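```bash
cat >> h.py <<'E'
from scipy.linalg import logm,expm
def Tcur():
    o=monitor.get_obs();T=np.eye(4);T[:3,:3]=Ro.from_rotvec(o['orientation']).as_matrix();T[:3,3]=o['tcp_pos'];return T
def ori(yaw,th):
    # tool y along yaw (horizontal), tool tilted th about it (+: points to the left)
    y=np.array([np.cos(yaw),np.sin(yaw),0]);z=np.array([0,0,-1.]);x=np.cross(y,z)
    return np.stack([x,y,z],1)@Ro.from_rotvec([0,th,0]).as_matrix()
def go(pos,yaw,th,N,T0=None,grasp=0):
    T0=Tcur() if T0 is None else T0;T=np.eye(4);T[:3,:3]=ori(yaw,th);T[:3,3]=np.array(pos)+grasp*T[:3,2]
    L=np.linalg.inv(T0)@T;L[:3,:3]=Ro.from_matrix(L[:3,:3]).as_matrix()
    S=expm(np.real(logm(L))/N);w=Ro.from_matrix(S[:3,:3]).as_rotvec()
    print(N,'rows of',[list(np.round(S[:3,3]*100,2)),list(np.round(w,3))]);return T
E
python3 - <<'E'
from h import *
P=pts('top','top1');Z=P[...,2]
def rect(zl,zh,u0,u1,v0,v1):
    m=(Z>zl)&(Z<zh);k=np.zeros_like(m);k[v0:v1,u0:u1]=1;q=P[m&k][:,:2].astype(np.float32);print(len(q),cv2.minAreaRect(q))
rect(.007,.02,265,356,210,263)   # base
rect(.003,.012,172,218,225,272)  # riser foot
rect(.05,.065,274,288,220,245)   # stop
rect(.012,.2,364,435,205,275)
T=go([.5,-.02,.2],-.15,0,16)
go([.47,.26,.2],.31,0,8,T)
E
```

```text
1756 ((0.5013973116874695, -0.03833252191543579), (0.2048691064119339, 0.12351953238248825), 80.77826690673828)
602 ((0.470859169960022, 0.26067647337913513), (0.12075002491474152, 0.115963876247406), 3.774961233139038)
75 ((0.5014539361000061, 0.03764713183045387), (0.013588128611445427, 0.03290939703583717), 80.56417846679688)
989 ((0.4856327772140503, -0.24916745722293854), (0.13509704172611237, 0.19805948436260223), 17.7178897857666)
16 rows of [[np.float64(3.89), np.float64(-1.31), np.float64(0.19)], [np.float64(-0.0), np.float64(-0.0), np.float64(-0.062)]]
8 rows of [[np.float64(3.55), np.float64(-0.2), np.float64(0.0)], [np.float64(0.0), np.float64(0.0), np.float64(-0.057)]]
```

```bash
python3 -m crank '[[[3.89,-1.31,0.19],[0,0,-0.062]],[[3.89,-1.31,0.19],[0,0,-0.062]],[[3.89,-1.31,0.19],[0,0,-0.062]],[[3.89,-1.31,0.19],[0,0,-0.062]],[[3.89,-1.31,0.19],[0,0,-0.062]]]' >/dev/null
python3 -m crank '[[[3.89,-1.31,0.19],[0,0,-0.062]],[[3.89,-1.31,0.19],[0,0,-0.062]],[[3.89,-1.31,0.19],[0,0,-0.062]],[[3.89,-1.31,0.19],[0,0,-0.062]],[[3.89,-1.31,0.19],[0,0,-0.062]]]' 
python3 -m crank '[[[3.89,-1.31,0.19],[0,0,-0.062]],[[3.89,-1.31,0.19],[0,0,-0.062]],[[3.89,-1.31,0.19],[0,0,-0.062]],[[3.89,-1.31,0.19],[0,0,-0.062]],[[3.89,-1.31,0.19],[0,0,-0.062]]]'
python3 -m crank '[[[3.89,-1.31,0.19],[0,0,-0.062]],[[0,0,0],[0,0,0]],[[0,0,0],[0,0,0]]]'
python3 - <<'E'
from h import *
grab('wrist','w1');print(monitor.get_obs()['joints'].round(3))
go([.47,.26,.17],.31,0,8)
E
```

```text
clock: 1.1
tcp_pos: [0.4894, -0.2629, 0.2119]
orientation: [-2.713, -1.583, 0.0]
contact_force: [0.4, 0.2, 0.3]
grip_width: 0.0852
gripper_force: 0.0
clock: 1.6
tcp_pos: [0.5028, -0.0589, 0.2026]
orientation: [-2.436, -1.983, 0.0]
contact_force: [0.8, -0.3, -0.4]
grip_width: 0.0856
gripper_force: 0.0
clock: 1.9
tcp_pos: [0.4979, -0.0192, 0.2007]
orientation: [-2.374, -2.057, 0.001]
contact_force: [-0.2, -0.4, -0.4]
grip_width: 0.0853
gripper_force: 0.0
[ 0.295  0.255 -0.44   1.978  0.134  0.937 -0.358]
8 rows of [[np.float64(3.55), np.float64(-0.16), np.float64(0.38)], [np.float64(-0.0), np.float64(0.0), np.float64(-0.057)]]
```

View pics/w1.png

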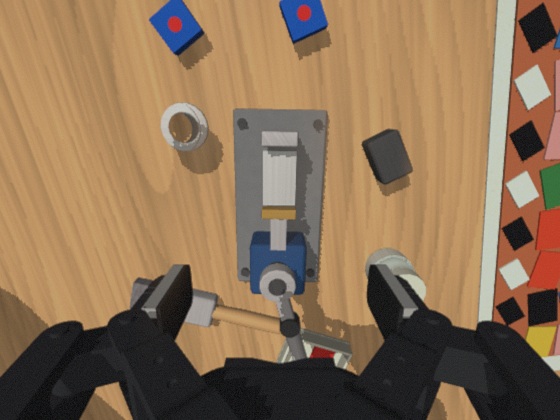

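The wrist view shows the clamp clearly: stop at rows 132–148, bed at rows 148–207, brass jaw at rows 207–218 (columns 262–297), and cam at (278,285).

```bash
python3 - <<'E'
from h import *
P=pts('wrist','w1');Z=P[...,2]
def rect(zl,zh,u0,u1,v0,v1):
    m=(Z>zl)&(Z<zh);k=np.zeros_like(m);k[v0:v1,u0:u1]=1;q=P[m&k].astype(np.float32);print(len(q),cv2.minAreaRect(np.ascontiguousarray(q[:,:2])),np.median(q[:,2]))
rect(.054,.066,255,305,125,152) #stop
rect(.04,.05,255,305,150,207) #bed
rect(.054,.066,255,305,203,222) #jaw
rect(.008,.016,225,335,100,285) #base
for u,v in [(278,285),(290,325)]:print(P[v-1:v+2,u-1:u+2].reshape(-1,3).mean(0).round(4))
E
python3 -m crank '[[[3.55,-0.16,0.38],[0,0,-0.057]],[[3.55,-0.16,0.38],[0,0,-0.057]],[[3.55,-0.16,0.38],[0,0,-0.057]],[[3.55,-0.16,0.38],[0,0,-0.057]],[[3.55,-0.16,0.38],[0,0,-0.057]]]'>/dev/null
python3 -m crank '[[[3.55,-0.16,0.38],[0,0,-0.057]],[[3.55,-0.16,0.38],[0,0,-0.057]],[[3.55,-0.16,0.38],[0,0,-0.057]],[[0,0,0],[0,0,0]],[[0,0,0],[0,0,0]]]'
python3 - <<'E'
from h import *
grab('wrist','w2')
P=pts('wrist','w2');Z=P[...,2]
def rect(zl,zh):
    m=(Z>zl)&(Z<zh)&(np.hypot(P[...,0]-.467,P[...,1]-.264)<.08);q=P[m].astype(np.float32);print(len(q),cv2.minAreaRect(np.ascontiguousarray(q[:,:2])),np.median(q[:,2]))
rect(.055,.075);rect(.003,.012)
print(monitor.get_obs()['joints'].round(3))
E
```

```text
569 ((0.5064727067947388, 0.03692319616675377), (0.013671799562871456, 0.033388901501894), 81.6856689453125) 0.060114387
1860 ((0.5002281665802002, -0.002499070018529892), (0.05630265548825264, 0.033191755414009094), 80.9073257446289) 0.045173608
422 ((0.49439218640327454, -0.03629732131958008), (0.013720439746975899, 0.03306932374835014), 81.41326904296875) 0.059806213
8907 ((0.4942229092121124, -0.03676944971084595), (0.20472340285778046, 0.10015273094177246), 80.8775863647461) 0.012091055
[ 0.4854 -0.096   0.0898]
[ 0.4908 -0.1432  0.0891]
clock: 2.95
tcp_pos: [0.4707, 0.2597, 0.1701]
orientation: [1.852, 2.537, -0.002]
contact_force: [0.3, -0.8, -0.0]
grip_width: 0.0852
gripper_force: 0.0
3334 ((0.4710003733634949, 0.2634350657463074), (0.05000625178217888, 0.050386201590299606), 18.58070182800293) 0.06510851
4035 ((0.47171807289123535, 0.2665870189666748), (0.09009671211242676, 0.09012632071971893), 14.624616622924805) 0.0060563483
[-0.12   0.389 -0.616  1.912  0.279  0.926 -0.563]
```

View pics/w2.png

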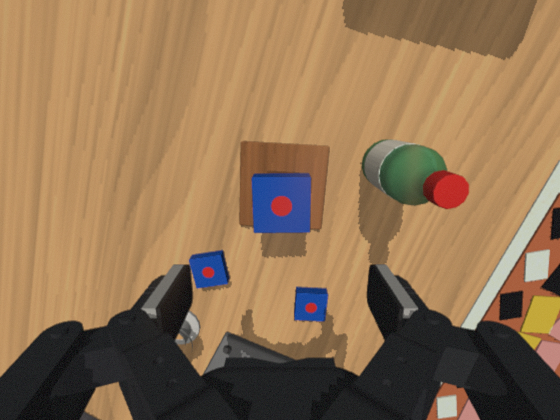

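The view shows the glass square at (253–311, 174–233) with its dot at (281,205). The bottle leans away at upper right, and the fingers are clear.

Run:
```python
from h import *
G=[.471,.2634,.055]
for th in(1.05,.85):
    T=go(G,.324,th,9,grasp=.021-.09); go(G,.324,th,5,T,grasp=.021)
```

```text
9 rows of [[np.float64(-1.0), np.float64(0.02), np.float64(0.55)], [np.float64(0.001), np.float64(0.117), np.float64(-0.002)]]
5 rows of [[np.float64(-0.0), np.float64(-0.0), np.float64(1.8)], [np.float64(0.0), np.float64(0.0), np.float64(0.0)]]
9 rows of [[np.float64(-0.8), np.float64(0.02), np.float64(0.54)], [np.float64(0.001), np.float64(0.095), np.float64(-0.002)]]
5 rows of [[np.float64(-0.0), np.float64(0.0), np.float64(1.8)], [np.float64(0.0), np.float64(-0.0), np.float64(0.0)]]
```

```bash
python3 -m crank '[[[-1,0.02,0.55],[0,0.117,-0.002]],[[-1,0.02,0.55],[0,0.117,-0.002]],[[-1,0.02,0.55],[0,0.117,-0.002]],[[-1,0.02,0.55],[0,0.117,-0.002]],[[-1,0.02,0.55],[0,0.117,-0.002]]]'>/dev/null
python3 -m crank '[[[-1,0.02,0.55],[0,0.117,-0.002]],[[-1,0.02,0.55],[0,0.117,-0.002]],[[-1,0.02,0.55],[0,0.117,-0.002]],[[-1,0.02,0.55],[0,0.117,-0.002]]]'>/dev/null
python3 -m crank '[[[0,0,0],[0,0,0]],[[0,0,0],[0,0,0]]]'
python3 - <<'E'
from h import *
print(monitor.get_obs()['joints'].round(3))
G=[.471,.2634,.055]
go(G,.324,1.05,5,grasp=.021)
E
```

```text
clock: 4.1
tcp_pos: [0.4896, 0.2074, 0.089]
orientation: [-1.271, -1.773, -0.746]
contact_force: [0.4, 0.7, 2.1]
grip_width: 0.0855
gripper_force: 0.0
[ 0.695  1.031 -0.971  1.883 -0.297  0.854  0.471]
5 rows of [[np.float64(-0.0), np.float64(0.0), np.float64(1.78)], [np.float64(0.001), np.float64(-0.0), np.float64(0.001)]]
```

```bash
python3 -m crank '[[[0,0,1.78],[0,0,0]],[[0,0,1.78],[0,0,0]],[[0,0,1.78],[0,0,0]],[[0,0,1.78],[0,0,0]],[[0,0,1.78],[0,0,0]]]'
python3 -m crank '[[[0,0,0],[0,0,0]],[[0,0,0],[0,0,0]]]'
python3 -m crank '[[[0,0,0],[0,0,0]],[[0,0,0],[0,0,0]],[[0,0,0],[0,0,0]],[[0,0,0],[0,0,0]],[[0,0,0],[0,0,0]]]' 4 40
python3 -m crank '[[[0,0,0],[0,0,0]],[[0,0,0],[0,0,0]],[[0,0,0],[0,0,0]]]'
python3 - <<'E'
from h import *
print(monitor.get_obs()['joints'].round(3))
T=Tcur();print(T[:3,2].round(3))
U=T.copy();
import h
# lift 6cm with tool
print((T[:3,:3].T@[0,0,6]).round(2))
E
```

```text
clock: 4.6
tcp_pos: [0.4656, 0.2831, 0.0482]
orientation: [-1.267, -1.785, -0.747]
contact_force: [0.3, 0.7, 0.3]
grip_width: 0.0852
gripper_force: 0.0
clock: 4.8
tcp_pos: [0.4655, 0.2823, 0.0475]
orientation: [-1.266, -1.781, -0.747]
contact_force: [0.1, -0.0, -0.4]
grip_width: 0.0855
gripper_force: 0.0
clock: 5.3
tcp_pos: [0.4657, 0.2818, 0.046]
orientation: [-1.268, -1.775, -0.748]
contact_force: [1.2, -4.2, 5.7]
grip_width: 0.0496
gripper_force: 42.5
clock: 5.6
tcp_pos: [0.4657, 0.2819, 0.046]
orientation: [-1.268, -1.774, -0.748]
contact_force: [1.3, -3.9, 5.4]
grip_width: 0.0497
gripper_force: 42.5
[ 0.585  1.109 -0.973  1.936 -0.308  0.669  0.475]
[-0.273  0.825 -0.495]
[ 5.21  0.06 -2.97]
```

```bash
cat >> h.py <<'E'
def gogl(C,yaw,th,N,T0=None,gt=None):
    # bring tool-frame point gt to C
    T0=Tcur() if T0 is None else T0;R=ori(yaw,th);return go(np.array(C)-R@gt,yaw,th,N,T0)
E
python3 - <<'E'
from h import *
T=Tcur();gt=T[:3,:3].T@(np.array([.471,.2634,.055])-T[:3,3]);print(gt);gt[1]=0;np.save('gt.npy',gt)
T[2,3]+=.06
R=ori(.255,1.05-np.pi/2)
gogl([.4717,.2666,.12],.255,1.05-np.pi/2,13,T,gt)
E
```

```text
[-0.00167143 -0.0007771  -0.02117858]
13 rows of [[np.float64(-0.22), np.float64(0.01), np.float64(-0.03)], [np.float64(-0.001), np.float64(-0.121), np.float64(0.006)]]
```

```bash
python3 -m crank '[[[1.05,0,-0.6],[0,0,0]],[[1.05,0,-0.6],[0,0,0]],[[1.05,0,-0.6],[0,0,0]],[[1.05,0,-0.6],[0,0,0]],[[1.05,0,-0.6],[0,0,0]]]'
```

```text
clock: 6.1
tcp_pos: [0.4644, 0.2818, 0.1072]
orientation: [-1.267, -1.776, -0.747]
contact_force: [0.6, -0.1, -0.9]
grip_width: 0.0492
gripper_force: 41.9
```

```bash
python3 -m crank '[[[-0.22,0.01,-0.03],[0,-0.121,0.006]],[[-0.22,0.01,-0.03],[0,-0.121,0.006]],[[-0.22,0.01,-0.03],[0,-0.121,0.006]],[[-0.22,0.01,-0.03],[0,-0.121,0.006]],[[-0.22,0.01,-0.03],[0,-0.121,0.006]]]'
python3 -m crank '[[[-0.22,0.01,-0.03],[0,-0.121,0.006]],[[-0.22,0.01,-0.03],[0,-0.121,0.006]],[[-0.22,0.01,-0.03],[0,-0.121,0.006]],[[-0.22,0.01,-0.03],[0,-0.121,0.006]],[[-0.22,0.01,-0.03],[0,-0.121,0.006]]]'>/dev/null
python3 -m crank '[[[-0.22,0.01,-0.03],[0,-0.121,0.006]],[[-0.22,0.01,-0.03],[0,-0.121,0.006]],[[-0.22,0.01,-0.03],[0,-0.121,0.006]],[[0,0,0],[0,0,0]],[[0,0,0],[0,0,0]]]'
python3 - <<'E'
from h import *
print(monitor.get_obs()['joints'].round(3))
gt=np.load('gt.npy');T=Tcur();print('glass',T[:3,:3]@gt+T[:3,3],T[:3,:3].round(3))
gogl([.4717,.2666,.0665],.255,1.05-np.pi/2,5,None,gt)
grab('wrist','w3');p,_=grab('side','s3')
c=cv2.resize(p[220:380,160:330],None,fx=2,fy=2);w=cv2.imread('pics/w3.png')
cv2.imwrite('pics/m3.png',np.hstack([cv2.resize(w,(427,320)),c[:320,:,::-1]]))
E
```

```text
clock: 6.6
tcp_pos: [0.4676, 0.2739, 0.1007]
orientation: [-1.635, -2.219, -0.357]
contact_force: [0.4, 0.5, -2.5]
grip_width: 0.0498
gripper_force: 41.9
clock: 7.6
tcp_pos: [0.4724, 0.2584, 0.1008]
orientation: [1.644, 2.144, -0.448]
contact_force: [0.3, -0.2, -1.6]
grip_width: 0.0496
gripper_force: 41.9
[-0.721  0.574 -0.194  1.858  0.565  1.133 -0.992]
glass [0.47024468 0.26718226 0.11999117] [[-0.228  0.966  0.118]
 [ 0.838  0.257 -0.481]
 [-0.495 -0.011 -0.869]]
5 rows of [[np.float64(0.51), np.float64(0.04), np.float64(0.94)], [np.float64(-0.001), np.float64(-0.001), np.float64(0.002)]]
```

View pics/m3.png

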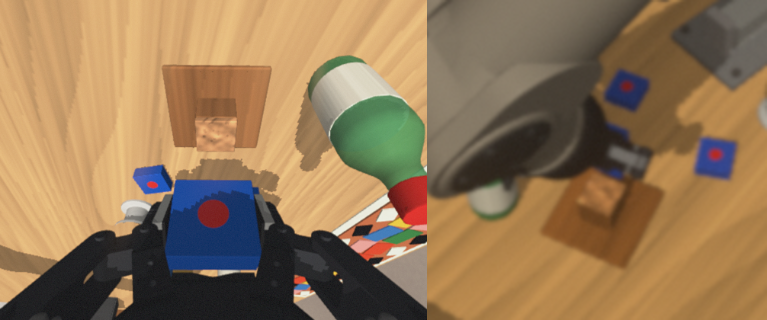

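The glass is held standing, with its red dot facing the camera at (213,214) in the left half of the picture. The riser is below and the fingers are square on the sides.

Run:
```python
from h import *
P=pts('wrist','w3');p=np.load('pics/w3.npz')['p'];h=cv2.cvtColor(p,cv2.COLOR_RGB2HSV)
m=(h[...,0]>105)&(h[...,0]<130)&(h[...,1]>150)&(h[...,2]>40)
k=np.zeros_like(m);k[225:345,205:350]=1
q=P[m&k];q=q[np.abs(q-np.median(q,0)).max(1)<.04]
c=np.median(q,0);
for i in range(5):
    u,s,v=np.linalg.svd(q-q.mean(0),full_matrices=False);n=v[2]*np.sign(v[2][1]);e=(q-q.mean(0))@n;q=q[np.abs(e)<max(.001,2*e.std())]
print(len(q),n,s)
# in-plane extents: horizontal dir & vertical dir
hd=np.cross(n,[0,0,1]);hd/=np.linalg.norm(hd);vd=np.cross(hd,n)
a=q@hd;b=q@vd
for x in(a,b):print(np.percentile(x,[.5,99.5]))
C=hd*np.mean(np.percentile(a,[.3,99.7]))+vd*np.mean(np.percentile(b,[.3,99.7]))+n*(q.mean(0)@n)-n*.01
print('centre',C,'yaw',np.arctan2(n[1],n[0])-np.pi/2, 'rect z',q[:,2].min(),q[:,2].max())
R=Tcur();print(R[:3,:3].T@(C-R[:3,3]), np.load('gt.npy'))
```

```text
9463 [-0.24740263  0.96890504  0.00386706] [1.4591155  1.43188529 0.04552067]
[0.49705462 0.54612573]
[0.09490413 0.14353526]
centre [0.47024346 0.2667767  0.11967142] yaw 0.2500005388948443 rect z 0.094483967274296 0.14460434854567406
[ 0.00045228 -0.00077892 -0.02122446] [-0.00167143  0.         -0.02117858]
```

```bash
python3 -m crank '[[[0.5,0.04,0.93],[0,0,0]],[[0.5,0.04,0.93],[0,0,0]],[[0.5,0.04,0.93],[0,0,0]],[[0.5,0.04,0.93],[0,0,0]],[[0.5,0.04,0.93],[0,0,0]]]'
python3 -m crank '[[[0,0,0],[0,0,0]],[[0,0,0],[0,0,0]]]'
python3 -m crank '[[[0.05,0,0.09],[0,0,0]],[[0,0,0],[0,0,0]]]'
```

```text
clock: 8.2
tcp_pos: [0.4749, 0.2564, 0.047]
orientation: [1.645, 2.141, -0.45]
contact_force: [-0.8, -0.1, -1.6]
grip_width: 0.0495
gripper_force: 42.0
clock: 8.4
tcp_pos: [0.4748, 0.2567, 0.0475]
orientation: [1.644, 2.141, -0.45]
contact_force: [-0.3, -1.0, -2.2]
grip_width: 0.0496
gripper_force: 42.3
clock: 8.6
tcp_pos: [0.4749, 0.2567, 0.047]
orientation: [1.645, 2.141, -0.449]
contact_force: [0.2, -0.3, -2.0]
grip_width: 0.0495
gripper_force: 42.3
```

```bash
python3 -m crank '[[[0.05,0,0.09],[0,0,0]],[[0,0,0],[0,0,0]]]'
python3 -m crank '[[[0.03,0,0.05],[0,0,0]],[[0,0,0],[0,0,0]]]'
```

```text
clock: 8.8
tcp_pos: [0.4751, 0.2567, 0.0465]
orientation: [1.645, 2.14, -0.449]
contact_force: [-1.1, -0.5, 1.9]
grip_width: 0.0497
gripper_force: 42.3
clock: 9.0
tcp_pos: [0.475, 0.2568, 0.0465]
orientation: [1.644, 2.14, -0.449]
contact_force: [-2.5, -0.5, 6.6]
grip_width: 0.0498
gripper_force: 42.9
```

```bash
python3 -m crank '[[[0,0,0],[0,0,0]],[[0,0,0],[0,0,0]],[[0,0,0],[0,0,0]],[[0,0,0],[0,0,0]],[[0,0,0],[0,0,0]]]' 8.5
python3 - <<'E'
from h import *
T=Tcur();C=T[:3,:3]@np.load('gt.npy')+T[:3,3]+np.array([0,-.0005,0]);print(C)
grab('wrist','w4');P=pts('wrist','w4');p=np.load('pics/w4.npz')['p'];h=cv2.cvtColor(p,cv2.COLOR_RGB2HSV)
m=(h[...,0]>105)&(h[...,0]<130)&(h[...,1]>150)&(np.linalg.norm(P-C,axis=-1)<.045)
q=P[m];c=q.mean(0);u,s,v=np.linalg.svd(q-c,full_matrices=False);print(len(q),c,v[2],s)
np.save('C.npy',[C[0],C[1],.065])
gogl([C[0],C[1],.065],.25,1.05,13,None,np.array([0,0,-.021]))
E
```

```text
clock: 9.5
tcp_pos: [0.4749, 0.2566, 0.0455]
orientation: [1.644, 2.141, -0.45]
contact_force: [1.5, 0.5, 0.5]
grip_width: 0.0849
gripper_force: 0.0
[0.47280722 0.26497363 0.06466659]
12263 [0.47048921 0.27364897 0.07238777] [ 0.25897682 -0.95995952 -0.10681166] [1.71826373 1.65314535 0.40093629]
13 rows of [[np.float64(0.24), np.float64(0.0), np.float64(-0.03)], [np.float64(-0.001), np.float64(0.121), np.float64(0.0)]]
```

```bash
python3 - <<'E'
from h import *
C=np.load('C.npy');P=pts('wrist','w4');p=np.load('pics/w4.npz')['p'];h=cv2.cvtColor(p,cv2.COLOR_RGB2HSV)
m=(h[...,0]>105)&(h[...,0]<130)&(h[...,1]>150)&(np.linalg.norm(P-C,axis=-1)<.045)&(P[...,2]<.085)
q=P[m]
for i in range(6):
    c=q.mean(0);u,s,v=np.linalg.svd(q-c,full_matrices=False);e=(q-c)@v[2];q=q[np.abs(e)<max(.001,2*e.std())]
print(len(q),c,v[2],s,P[m][:,2].min())
n=v[2]*np.sign(v[2][1]);print('centre',c-.01*n)
E
python3 -m crank '[[[0.24,0,-0.03],[0,0.121,0]],[[0.24,0,-0.03],[0,0.121,0]],[[0.24,0,-0.03],[0,0.121,0]],[[0.24,0,-0.03],[0,0.121,0]],[[0.24,0,-0.03],[0,0.121,0]]]'
python3 -m crank '[[[0.24,0,-0.03],[0,0.121,0]],[[0.24,0,-0.03],[0,0.121,0]],[[0.24,0,-0.03],[0,0.121,0]],[[0.24,0,-0.03],[0,0.121,0]],[[0.24,0,-0.03],[0,0.121,0]]]'
python3 -m crank '[[[0.24,0,-0.03],[0,0.121,0]],[[0.24,0,-0.03],[0,0.121,0]],[[0.24,0,-0.03],[0,0.121,0]],[[0,0,0],[0,0,0]],[[0,0,0],[0,0,0]]]'
python3 - <<'E'
from h import *
C=np.load('C.npy');print(monitor.get_obs()['joints'].round(3))
gogl(C,.25,1.05,2,None,np.array([0,0,-.021]))
E
```

```text
8003 [0.47034719 0.27509841 0.06536522] [ 0.24891123 -0.96852364 -0.00227043] [1.34644404 1.19660823 0.04063971] 0.0403426479874229
centre [0.4728363  0.26541317 0.06534252]
clock: 10.05
tcp_pos: [0.4725, 0.2685, 0.0446]
orientation: [-1.871, -2.429, -0.074]
contact_force: [-0.6, 0.1, -0.2]
grip_width: 0.0852
gripper_force: 0.0
clock: 10.55
tcp_pos: [0.4704, 0.2778, 0.0499]
orientation: [-1.55, -2.003, -0.552]
contact_force: [-0.2, 0.3, -0.5]
grip_width: 0.0853
gripper_force: 0.0
clock: 11.05
tcp_pos: [0.4682, 0.2826, 0.0544]
orientation: [-1.342, -1.728, -0.765]
contact_force: [-0.1, 1.3, 0.6]
grip_width: 0.0846
gripper_force: 0.0
[ 0.664  1.166 -1.087  1.966 -0.144  0.601  0.27 ]
2 rows of [[np.float64(0.01), np.float64(0.0), np.float64(-0.0)], [np.float64(-0.006), np.float64(-0.001), np.float64(-0.003)]]
```

```bash
python3 -m crank '[[[0,0,0],[0,0,0]],[[0,0,0],[0,0,0]],[[0,0,0],[0,0,0]],[[0,0,0],[0,0,0]],[[0,0,0],[0,0,0]]]' 4 40
python3 -m crank '[[[0,0,0],[0,0,0]],[[0,0,0],[0,0,0]]]'
python3 - <<'E'
from h import *
C=np.load('C.npy');T=Tcur();gt=T[:3,:3].T@(C-T[:3,3]);print(gt);gt[1]=0;np.save('gt.npy',gt)
print((T[:3,:3].T@[0,0,6]).round(2));T[2,3]+=.06
gogl([.4728,.2654,.13],.25,1.05-np.pi/2,13,T,gt)
E
python3 -m crank '[[[1.05,0,-0.6],[0,0,0]],[[1.05,0,-0.6],[0,0,0]],[[1.05,0,-0.6],[0,0,0]],[[1.05,0,-0.6],[0,0,0]],[[1.05,0,-0.6],[0,0,0]]]'
```

```text
clock: 11.55
tcp_pos: [0.4683, 0.2833, 0.0562]
orientation: [-1.338, -1.731, -0.767]
contact_force: [-0.9, -1.9, 6.3]
grip_width: 0.0494
gripper_force: 41.7
clock: 11.75
tcp_pos: [0.4683, 0.2833, 0.0562]
orientation: [-1.338, -1.731, -0.767]
contact_force: [-0.6, -1.0, 6.7]
grip_width: 0.0493
gripper_force: 41.7
[-0.00175804 -0.00039565 -0.0207501 ]
[ 5.21 -0.05 -2.97]
13 rows of [[np.float64(-0.23), np.float64(-0.0), np.float64(-0.03)], [np.float64(-0.001), np.float64(-0.121), np.float64(0.001)]]
clock: 12.25
tcp_pos: [0.4688, 0.2827, 0.1164]
orientation: [-1.34, -1.73, -0.767]
contact_force: [-0.1, -0.2, -1.5]
grip_width: 0.0491
gripper_force: 41.5
```

```bash
python3 -m crank '[[[-0.23,0,-0.03],[0,-0.121,0]],[[-0.23,0,-0.03],[0,-0.121,0]],[[-0.23,0,-0.03],[0,-0.121,0]],[[-0.23,0,-0.03],[0,-0.121,0]],[[-0.23,0,-0.03],[0,-0.121,0]]]'>/dev/null
python3 -m crank '[[[-0.23,0,-0.03],[0,-0.121,0]],[[-0.23,0,-0.03],[0,-0.121,0]],[[-0.23,0,-0.03],[0,-0.121,0]],[[-0.23,0,-0.03],[0,-0.121,0]],[[-0.23,0,-0.03],[0,-0.121,0]]]'>/dev/null
python3 -m crank '[[[-0.23,0,-0.03],[0,-0.121,0]],[[-0.23,0,-0.03],[0,-0.121,0]],[[-0.23,0,-0.03],[0,-0.121,0]],[[0,0,0],[0,0,0]]]'
python3 - <<'E'
from h import *
print(monitor.get_obs()['joints'].round(3));gt=np.load('gt.npy')
gogl([.5006,0,.12],-.159,1.05-np.pi/2,10,None,gt)
grab('wrist','w5')
E
```

```text
clock: 13.65
tcp_pos: [0.4726, 0.2614, 0.1088]
orientation: [1.637, 2.148, -0.449]
contact_force: [-1.0, -0.2, -1.6]
grip_width: 0.0494
gripper_force: 41.7
[-0.606  0.584 -0.354  1.841  0.632  1.198 -1.042]
10 rows of [[np.float64(-2.33), np.float64(0.07), np.float64(1.43)], [np.float64(0.02), np.float64(0.0), np.float64(0.037)]]
```

View pics/w5.png

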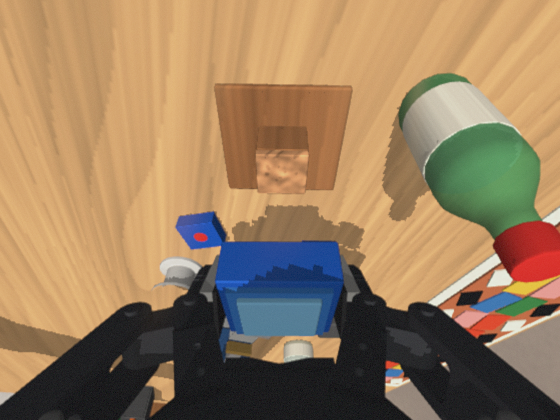

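The glass is now crown up in the fingers: the light blue crown is at (280,310) and the near side face at (280,265). Now to the clamp.

```bash
python3 -m crank '[[[-2.33,0.07,1.43],[0.02,0,0.037]],[[-2.33,0.07,1.43],[0.02,0,0.037]],[[-2.33,0.07,1.43],[0.02,0,0.037]],[[-2.33,0.07,1.43],[0.02,0,0.037]],[[-2.33,0.07,1.43],[0.02,0,0.037]]]'
python3 -m crank '[[[-2.33,0.07,1.43],[0.02,0,0.037]],[[-2.33,0.07,1.43],[0.02,0,0.037]],[[-2.33,0.07,1.43],[0.02,0,0.037]],[[-2.33,0.07,1.43],[0.02,0,0.037]],[[-2.33,0.07,1.43],[0.02,0,0.037]]]'
python3 -m crank '[[[0,0,0],[0,0,0]],[[0,0,0],[0,0,0]]]'
python3 - <<'E'
from h import *
print(monitor.get_obs()['joints'].round(3));gt=np.load('gt.npy')
T=Tcur();C=T[:3,:3]@gt+T[:3,3];print('glass',C)
grab('wrist','w6');P=pts('wrist','w6');p=np.load('pics/w6.npz')['p'];h=cv2.cvtColor(p,cv2.COLOR_RGB2HSV)
m=(h[...,0]>95)&(h[...,0]<130)&(h[...,1]>70)&(np.linalg.norm(P-C,axis=-1)<.045)
q=P[m];
# side face towards +y_clamp : plane fit on dark blue upper rows
v_=np.where(m)[0];print(v_.min(),v_.max())
def fit(q):
    for i in range(6):
        c=q.mean(0);u,s,v=np.linalg.svd(q-c,full_matrices=False);e=(q-c)@v[2];q=q[np.abs(e)<max(.0007,2*e.std())]
    return len(q),c,v[2]
R=ori(-.159,1.05-np.pi/2);yc=np.array([.158,.987,0])
s=(q-C)@yc
print('side',fit(q[s>.0235]));print('top',fit(q[q[:,2]>C[2]+.0138]))
print(q[:,2].max()-C[2])
gogl([.5006,0,.0575],-.159,1.05-np.pi/2,5,None,gt)
E
```

```text
clock: 14.2
tcp_pos: [0.5029, 0.1206, 0.1065]
orientation: [1.884, 1.969, -0.504]
contact_force: [0.2, 0.7, -1.1]
grip_width: 0.0493
gripper_force: 41.7
clock: 14.7
tcp_pos: [0.5007, -0.0158, 0.1026]
orientation: [2.102, 1.775, -0.556]
contact_force: [0.1, -0.1, -2.0]
grip_width: 0.0492
gripper_force: 41.7
clock: 14.9
tcp_pos: [0.5008, -0.0149, 0.1026]
orientation: [2.1, 1.776, -0.557]
contact_force: [-0.5, 1.4, -2.2]
grip_width: 0.0494
gripper_force: 41.7
[-0.244  0.503 -0.175  1.988  0.602  1.053 -0.987]
glass [ 0.5022199  -0.00622889  0.12146448]
241 335
side (4495, array([0.50622196, 0.01806906, 0.12152136]), array([0.16343276, 0.98653285, 0.00653182]))
top (1520, array([ 0.5045935 , -0.00378172,  0.13550884]), array([-0.00438471, -0.0015861 ,  0.99998913]))
0.019723983968206876
5 rows of [[np.float64(0.71), np.float64(-0.05), np.float64(1.06)], [np.float64(-0.0), np.float64(-0.0), np.float64(-0.001)]]
```

```bash
python3 -m crank '[[[0.71,-0.05,1.06],[0,0,0]],[[0.71,-0.05,1.06],[0,0,0]],[[0.71,-0.05,1.06],[0,0,0]],[[0.71,-0.05,1.06],[0,0,0]]]'
python3 -m crank '[[[0.4,-0.03,0.6],[0,0,0]],[[0.31,-0.02,0.46],[0,0,0]],[[0,0,0],[0,0,0]],[[0,0,0],[0,0,0]]]'
python3 - <<'E'
from h import *
gt=np.load('gt.npy');T=Tcur();C=T[:3,:3]@gt+T[:3,3];print('glass',C)
gogl([.5006,0,.0555],-.159,1.05-np.pi/2,2,None,gt)
E
```

```text
clock: 15.35
tcp_pos: [0.4993, -0.0089, 0.0495]
orientation: [2.094, 1.781, -0.56]
contact_force: [0.5, -0.9, -1.4]
grip_width: 0.0494
gripper_force: 41.8
clock: 15.75
tcp_pos: [0.4996, -0.0084, 0.0384]
orientation: [2.095, 1.779, -0.559]
contact_force: [0.0, -0.2, -0.9]
grip_width: 0.0497
gripper_force: 41.8
glass [5.01009390e-01 3.02634211e-04 5.72202067e-02]
2 rows of [[np.float64(0.03), np.float64(-0.02), np.float64(0.08)], [np.float64(-0.0), np.float64(0.001), np.float64(-0.002)]]
```

```bash
python3 -m crank '[[[0.03,0,0.08],[0,0,0]],[[0.03,0,0.06],[0,0,0]],[[0,0,0],[0,0,0]]]'
python3 -m crank '[[[0.025,0,0.045],[0,0,0]],[[0,0,0],[0,0,0]]]'
```

```text
clock: 16.05
tcp_pos: [0.4996, -0.0087, 0.0373]
orientation: [2.095, 1.778, -0.558]
contact_force: [-1.1, 1.4, 2.6]
grip_width: 0.0493
gripper_force: 42.1
clock: 16.25
tcp_pos: [0.4996, -0.0087, 0.0373]
orientation: [2.094, 1.778, -0.559]
contact_force: [-1.2, 1.3, 8.0]
grip_width: 0.0492
gripper_force: 42.8
```

```bash
python3 -m crank '[[[0,0,0],[0,0,0]],[[0,0,0],[0,0,0]],[[0,0,0],[0,0,0]],[[0,0,0],[0,0,0]],[[0,0,0],[0,0,0]]]' 8.5
python3 -m crank '[[[0,0,-2],[0,0,0]],[[0,0,-3],[0,0,0]],[[0,0,-3],[0,0,0]],[[0,0,-3],[0,0,0]],[[0,0,-2],[0,0,0]]]'
python3 - <<'E'
from h import *
# upright hover
T=go([.49,.0,.2],-.159,0,6)
E
```

```text
clock: 16.75
tcp_pos: [0.4993, -0.0088, 0.0363]
orientation: [2.095, 1.779, -0.559]
contact_force: [-0.3, -1.0, 0.7]
grip_width: 0.0853
gripper_force: 0.0
clock: 17.25
tcp_pos: [0.5103, 0.0568, 0.1508]
orientation: [2.095, 1.78, -0.556]
contact_force: [0.5, 0.1, 0.4]
grip_width: 0.0851
gripper_force: 0.0
6 rows of [[np.float64(-1.2), np.float64(-0.18), np.float64(-0.49)], [np.float64(0.0), np.float64(0.087), np.float64(-0.001)]]
```

```bash
python3 -m crank '[[[-1.7,-0.18,-0.8],[0,0.087,0]],[[-1.7,-0.18,-0.8],[0,0.087,0]],[[-1.7,-0.18,-0.8],[0,0.087,0]],[[-1.7,-0.18,-0.8],[0,0.087,0]],[[-1.7,-0.18,-0.8],[0,0.087,0]]]' 0
python3 -m crank '[[[-3,-0.18,-0.8],[0,0.087,0]],[[-4,0,0],[0,0,0]],[[-4,0,0],[0,0,0]],[[0,0,0],[0,0,0]],[[0,0,0],[0,0,0]]]'
python3 - <<'E'
from h import *
grab('wrist','w7');P=pts('wrist','w7');p=np.load('pics/w7.npz')['p'];h=cv2.cvtColor(p,cv2.COLOR_RGB2HSV)
m=(h[...,0]>95)&(h[...,0]<130)&(h[...,1]>70)&(P[...,2]>.058)&(np.hypot(P[...,0]-.5,P[...,1])<.05)
q=P[m].astype(np.float32);print(len(q),cv2.minAreaRect(np.ascontiguousarray(q[:,:2])),np.percentile(q[:,2],[2,50,98]))
m=((h[...,0]<8)|(h[...,0]>172))&(h[...,1]>150)&(P[...,2]>.07)&(P[...,2]<.1)
q=P[m];print(len(q),q.mean(0) if len(q) else '')
if len(q): print(np.linalg.svd(q-q.mean(0),full_matrices=False)[2][0],q.min(0),q.max(0))
E
```

```text
clock: 17.75
tcp_pos: [0.4902, -0.0084, 0.2162]
orientation: [2.349, 1.997, -0.096]
contact_force: [-0.1, 0.7, -0.9]
grip_width: 0.0118
gripper_force: 0.0
clock: 18.25
tcp_pos: [0.4703, -0.1162, 0.2257]
orientation: [2.396, 2.03, 0.0]
contact_force: [0.5, 0.5, -0.1]
grip_width: -0.0001
gripper_force: 0.0
3249 ((0.499564528465271, -0.009587258100509644), (0.06942594796419144, 0.04991808533668518), 81.06578063964844) [0.06374211 0.06874229 0.07176525]
344 [ 0.50134937 -0.22519797  0.08868169]
[-0.48388857  0.87345684  0.05408326] [ 0.48850513 -0.24559135  0.07501708] [ 0.5112918  -0.21406927  0.09293494]
```

View pics/w7.png

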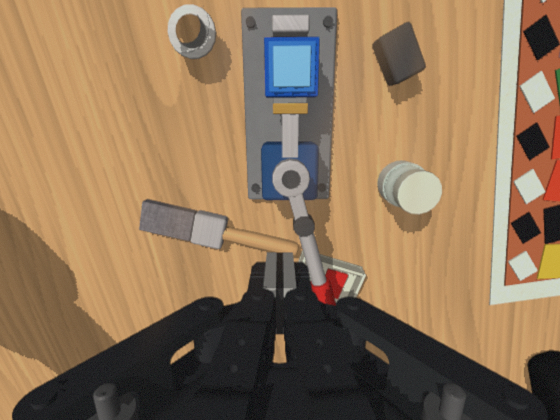

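The glass sits crown up and square on the bed at (292,67), between the stop and the brass jaw at (290,108). The hinge is at (304,224) and the handle begins at (325,290). Next, the wrench.

```bash
cat >> h.py <<'E'
CAM=np.array([.4849,-.0982]);
def hp(q,b,s,z=.06,q0=.115):
    # handle pose after wrench turn q, bend b; TCP s off centre line, 115 mm out from the hinge
    u=lambda f:np.array([np.sin(f),-np.cos(f)])
    f1=q0-q;f2=f1-b;p=CAM+.05*u(f1)+.115*u(f2)+s*np.array([np.cos(f2),np.sin(f2)]);return [*p,z],f2
E
python3 - <<'E'
from h import *
T=go(*hp(0,0,.055,.14),0,6);T=go(*hp(0,0,.055,.062),0,3,T)
T=go(*hp(0,0,.026,.062),0,3,T);T=go(*hp(.44,0,.026,.062),0,10,T);T=go(*hp(.44,.25,.026,.062),0,5,T)
E
```

```text
6 rows of [[np.float64(-2.28), np.float64(1.58), np.float64(1.43)], [np.float64(0.0), np.float64(0.0), np.float64(-0.046)]]
3 rows of [[np.float64(-0.0), np.float64(0.0), np.float64(2.6)], [np.float64(0.0), np.float64(0.0), np.float64(0.0)]]
3 rows of [[np.float64(-0.0), np.float64(-0.97), np.float64(0.0)], [np.float64(0.0), np.float64(0.0), np.float64(0.0)]]
10 rows of [[np.float64(-0.1), np.float64(-0.73), np.float64(0.0)], [np.float64(0.0), np.float64(0.0), np.float64(0.044)]]
5 rows of [[np.float64(-0.12), np.float64(-0.58), np.float64(0.0)], [np.float64(0.0), np.float64(0.0), np.float64(0.05)]]
```

```bash
python3 -m crank '[[[-2.28,1.58,1.43],[0,0,-0.046]],[[-2.28,1.58,1.43],[0,0,-0.046]],[[-2.28,1.58,1.43],[0,0,-0.046]],[[-2.28,1.58,1.43],[0,0,-0.046]],[[-2.28,1.58,1.43],[0,0,-0.046]]]'
python3 -m crank '[[[-2.28,1.58,1.43],[0,0,-0.046]],[[0,0,0],[0,0,0]],[[0,0,0],[0,0,0]]]'
python3 - <<'E'
from h import *
grab('wrist','w8');P=pts('wrist','w8');p=np.load('pics/w8.npz')['p'];h=cv2.cvtColor(p,cv2.COLOR_RGB2HSV)
m=((h[...,0]<8)|(h[...,0]>172))&(h[...,1]>130)&(P[...,2]>.07)&(P[...,2]<.1)
q=P[m];print(len(q))
if len(q)>50:
    q=q[:,:2].astype(np.float32);print(cv2.minAreaRect(q),cv2.fitLine(q,cv2.DIST_HUBER,0,.01,.01).ravel(),q.min(0),q.max(0))
T=go(*hp(0,0,.055,.062),0,3)
E
```

```text
clock: 18.8
tcp_pos: [0.5427, -0.2333, 0.1537]
orientation: [2.139, 2.3, 0.001]
contact_force: [-0.3, 0.3, 0.0]
grip_width: 0.0
gripper_force: 0.0
clock: 19.1
tcp_pos: [0.5591, -0.2544, 0.1395]
orientation: [-2.09, -2.345, -0.001]
contact_force: [-0.5, 0.1, 0.6]
grip_width: 0.0001
gripper_force: 0.0
3670
((0.5032486319541931, -0.2625042498111725), (0.021909689530730247, 0.09421654790639877), 6.390176296234131) [ 0.11552228 -0.9933049   0.502681   -0.24543606] [ 0.48771608 -0.31002024] [ 0.5182043  -0.21481828]
3 rows of [[np.float64(-0.05), np.float64(-0.03), np.float64(2.6)], [np.float64(0.0), np.float64(-0.0), np.float64(0.0)]]
```

```bash
python3 -m crank '[[[-0.05,-0.03,2.6],[0,0,0]],[[-0.05,-0.03,2.6],[0,0,0]],[[-0.05,-0.03,2.6],[0,0,0]]]'
python3 -m crank '[[[0,-0.97,0],[0,0,0]],[[0,-0.97,0],[0,0,0]],[[0,-0.8,0],[0,0,0]],[[0,0,0],[0,0,0]],[[0,0,0],[0,0,0]]]'
python3 -m crank '[[[-0.1,-0.5,0],[0,0,0.02]],[[-0.1,-0.5,0],[0,0,0.03]],[[0,0,0],[0,0,0]]]'
python3 - <<'E'
from h import *
T=go(*hp(.34,0,.026,.062),0,8)
E
```

```text
clock: 19.45
tcp_pos: [0.5588, -0.256, 0.0627]
orientation: [2.088, 2.344, 0.002]
contact_force: [0.6, 0.4, 0.8]
grip_width: -0.0
gripper_force: 0.0
clock: 19.95
tcp_pos: [0.5314, -0.2614, 0.0636]
orientation: [2.09, 2.341, 0.002]
contact_force: [0.3, -0.2, 0.6]
grip_width: 0.0001
gripper_force: 0.0
clock: 20.25
tcp_pos: [0.5207, -0.2644, 0.0623]
orientation: [2.151, 2.288, 0.0]
contact_force: [-0.0, -0.9, 0.2]
grip_width: 0.0003
gripper_force: 0.0
8 rows of [[np.float64(-0.04), np.float64(-0.59), np.float64(0.0)], [np.float64(0.0), np.float64(0.0), np.float64(0.036)]]
```

```bash
python3 -m crank '[[[-0.04,-0.59,0],[0,0,0.036]],[[-0.04,-0.59,0],[0,0,0.036]],[[-0.04,-0.59,0],[0,0,0.036]],[[-0.04,-0.59,0],[0,0,0.036]],[[0,0,0],[0,0,0]]]'
python3 -m crank '[[[-0.04,-0.59,0],[0,0,0.036]],[[-0.04,-0.59,0],[0,0,0.036]],[[-0.04,-0.59,0],[0,0,0.036]],[[0,0,0],[0,0,0]]]'
cat >> h.py <<'E'
def meas(name):
    grab('wrist',name);P=pts('wrist',name);p=np.load(f'pics/{name}.npz')['p'];h=cv2.cvtColor(p,cv2.COLOR_RGB2HSV)
    m=((h[...,0]<8)|(h[...,0]>172))&(h[...,1]>130)&(P[...,2]>.072)&(P[...,2]<.1)&(P[...,1]<-.15)
    q=P[m][:,:2].astype(np.float32);l=cv2.fitLine(q,cv2.DIST_HUBER,0,.01,.01).ravel();d=l[:2]*-np.sign(l[1])
    c=cv2.minAreaRect(q);f2=np.arctan2(d[0],-d[1])
    c0=np.array(c[0]);u2=np.array([np.sin(f2),-np.cos(f2)]);w=c0-CAM
    # hinge: point on handle line 50 mm from cam (nearer the cam side)
    b=w@u2;disc=b*b-(w@w-.0025);t=b-np.sqrt(disc) if disc>0 else b
    hx=w-t*u2;hx2=w-.115*u2
    T=Tcur();n=np.array([np.cos(f2),np.sin(f2)])
    print(len(q),'handle angle',round(f2,3),'rect',c,'wrench angle by line',round(np.arctan2(hx[0],-hx[1]),3),'by length',round(np.arctan2(hx2[0],-hx2[1]),3),'s',(T[:2,3]-c0)@n)
E
python3 - <<'E'
from h import *
meas('w9')
E
```

```text
clock: 20.75
tcp_pos: [0.4961, -0.2659, 0.062]
orientation: [2.311, 2.128, -0.001]
contact_force: [1.1, 0.4, -0.7]
grip_width: -0.0004
gripper_force: 0.0
clock: 21.15
tcp_pos: [0.4785, -0.2648, 0.062]
orientation: [2.423, 2.0, -0.001]
contact_force: [-0.3, 0.0, -0.1]
grip_width: -0.0001
gripper_force: 0.0
5070 handle angle -0.19 rect ((0.4577723443508148, -0.2364630252122879), (0.045281630009412766, 0.02325528860092163), 79.60900115966797) wrench angle by line -0.201 by length -0.21 s 0.02610814230546145
```

Run:
```python
from h import *
T=go(*hp(.44,0,.026,.062),0,3);T=go(*hp(.44,.2,.026,.062),0,6,T)
```

```text
3 rows of [[np.float64(-0.11), np.float64(-0.73), np.float64(0.0)], [np.float64(-0.0), np.float64(0.0), np.float64(0.045)]]
6 rows of [[np.float64(-0.08), np.float64(-0.38), np.float64(0.0)], [np.float64(0.0), np.float64(0.0), np.float64(0.033)]]
```

```bash
python3 -m crank '[[[-0.11,-0.73,0],[0,0,0.045]],[[-0.11,-0.73,0],[0,0,0.045]],[[-0.11,-0.73,0],[0,0,0.045]],[[0,0,0],[0,0,0]],[[0,0,0],[0,0,0]]]'
python3 -m crank '[[[-0.08,-0.38,0],[0,0,0.033]],[[-0.08,-0.38,0],[0,0,0.033]],[[-0.08,-0.38,0],[0,0,0.033]],[[0,0,0],[0,0,0]],[[0,0,0],[0,0,0]]]'
python3 - <<'E'
from h import *
meas('w10')
E
```

```text
clock: 21.7
tcp_pos: [0.4578, -0.2629, 0.062]
orientation: [2.548, 1.836, 0.0]
contact_force: [0.4, -0.1, 0.4]
grip_width: 0.0
gripper_force: 0.0
clock: 22.2
tcp_pos: [0.4464, -0.2613, 0.0622]
orientation: [2.636, 1.706, 0.001]
contact_force: [3.2, 0.5, 0.6]
grip_width: 0.0
gripper_force: 1.3
5075 handle angle -0.407 rect ((0.4327327311038971, -0.22878941893577576), (0.04516265541315079, 0.023379003629088402), 66.8311538696289) wrench angle by line -0.332 by length -0.261 s 0.02538664596270672
```

```bash
python3 -m crank '[[[-0.08,-0.38,0],[0,0,0.033]],[[-0.08,-0.38,0],[0,0,0.033]],[[-0.08,-0.38,0],[0,0,0.033]],[[-0.08,-0.38,0],[0,0,0.033]],[[0,0,0],[0,0,0]]]'
python3 -m crank '[[[-0.08,-0.38,0],[0,0,0.033]],[[0,0,0],[0,0,0]],[[0,0,0],[0,0,0]]]'
python3 - <<'E'
from h import *
meas('w11')
E
```

```text
clock: 22.75
tcp_pos: [0.4304, -0.2571, 0.062]
orientation: [2.745, 1.526, -0.0]
contact_force: [2.2, 1.0, 0.6]
grip_width: 0.0002
gripper_force: 0.9
clock: 23.05
tcp_pos: [0.4272, -0.256, 0.062]
orientation: [2.769, 1.483, -0.0]
contact_force: [2.0, 0.0, 0.8]
grip_width: -0.0001
gripper_force: 1.0
5080 handle angle -0.585 rect ((0.41922053694725037, -0.22168491780757904), (0.04471653327345848, 0.023404954001307487), 57.44599914550781) wrench angle by line -0.313 by length -0.078 s 0.025536563349421972
```

```bash
python3 -m crank '[[[0,0.8,0],[0,0,0]],[[0,1.5,0],[0,0,0]],[[0,2,0],[0,0,0]],[[0,0,-4],[0,0,0]],[[0,0,-4],[0,0,0]]]'
python3 -m crank '[[[0,0,-4],[0,0,0]],[[2,0,-4],[0,0,0]],[[4,0,0],[0,0,0]],[[4,0,0],[0,0,0]],[[0,0,0],[0,0,0]]]'
python3 - <<'E'
from h import *
meas('w12')
E
```

```text
clock: 23.6
tcp_pos: [0.4619, -0.2798, 0.1411]
orientation: [-2.767, -1.481, 0.005]
contact_force: [0.4, 0.2, 0.8]
grip_width: 0.0003
gripper_force: 0.0
clock: 24.1
tcp_pos: [0.5214, -0.1906, 0.2221]
orientation: [-2.762, -1.494, -0.003]
contact_force: [0.1, 0.3, -0.6]
grip_width: 0.0
gripper_force: 0.0
837 handle angle -0.491 rect ((0.4169694185256958, -0.22721412777900696), (0.05777372047305107, 0.02320648357272148), 56.292415618896484) wrench angle by line -0.473 by length -0.462 s 0.07462119117954302
```

View pics/w12.png

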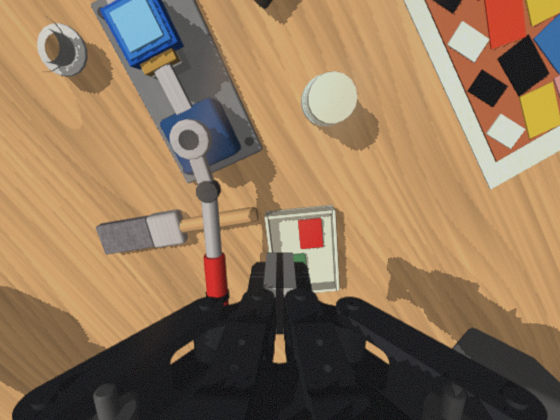

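The bend is visible: cam (189,139), hinge (207,190), handle (216,275), about 0.23 rad. The brass jaw is hard against the glass, and the bystanders in view (spool, jar, tray, brush) look in place.

Run:
```python
from h import *
print(r.hand_in())
```

```text
the job is handed in; nothing more can be done
None
```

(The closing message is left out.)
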